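# Load the sample crate and start its hold-down screw

### The job

Push the yellow crate of sample tubes along the rollers until it is fully home against the stop posts of the bay. Then, by its crank, turn the hold-down screw backward (counter-clockwise from above) until you feel it drop into the start of its thread, and from there turn it forward (clockwise) one full turn so that it is started. Finish while still gripping the crank's handle, holding the screw there; leave everything else on the bench where it stands.

Things in the scene. Friction and masses are not known exactly. Their poses are not given: they have to be found in the camera images.
- station: Aluminium loading station fixed to the bench, base 160 x 470 x 8 mm. Origin at bench height under the middle of the lane; y runs along the lane, the bay is towards -y. Side rails: inner faces x = +-54 mm, outer +-68, tops 55 mm up, from y = -125 to 245. Beyond the stop a bridge (104 x 60 mm, top 86 mm up) carries the threaded boss, 44 mm across, top 116 mm up.
- crate: Yellow open crate with nine blue-capped tubes fixed in it, 100 (x) x 120 (y) mm, walls 45 high, caps to 75 mm above its underside; 0.42 to 0.84 kg. Origin: centre of its underside, on the rollers. Its y lies along the lane. A steel tongue 30 mm wide sticks 55 mm out of its -y end, 5 to 13 mm up, and passes between the stop posts under the screw. Home: origin at station y = -70 mm.
- screw_axis (a point): Point on the vertical axis of the hold-down screw at the top of the boss (116 mm above the bench), at x = 0, y = -165 mm of the station; fixed. Axes as the station's.
- grip_top (a point): Centre of the top of the crank's handle: an upright black cylinder, 18 mm across, 45 mm tall, spinning freely on its pin at the end of the crank arm, 42 mm from the screw axis. It stands 78 mm above the boss's top when joint sink reads 0 and sinks with the screw. Arm and hub reach no higher than 37 mm below it. Only its position matters.
- crank (a joint): Turn of the screw in rad, growing clockwise seen from above (forward, tightening); at 0 the crank arm points from the screw axis to the station's -x. Start 0.9 to 2.4. The start of the thread lies at an unmarked angle, between -0.5 and 0.5 of this reading. Turning needs about 1 to 2 N at the handle.
- sink (a joint): How far the screw has sunk, m. It rides, by its own 0.45 kg, on a hidden helix of 8 mm a turn: backward it climbs towards 0, and about 0.2 rad past the thread's start it falls to about 8 mm, if the handle can slide down in the fingers (a firm grip holds it up). Forward from there it is in the thread (2 mm up-and-down play): about 16 mm after one turn. Nothing is below it until 20 mm.
- grip: The same spinning handle as a part; origin at the centre of its lower end, 45 mm below point grip_top. Its turning about its own pin does not matter.
- reagent: Bystander: clear reagent bottle, 60 mm across, 130 mm tall. Leave it where it stands.
- amber_jar: Bystander: amber glass jar, 54 mm across, 70 mm tall. Leave it where it stands.
- vial_block: Bystander: white block, 50 x 90 mm, with three capped vials, 100 mm tall. Leave it where it stands.
- dishes: Bystander: stack of three flat dishes, 88 mm across, 38 mm tall. Leave it where it stands.
- marker: Bystander: black marker pen lying down, 130 mm long. Leave it where it stands.
- beaker: Bystander: open glass beaker, 70 mm across, 90 mm tall. Leave it where it stands.
- lane_end (a point): Top of the last roller (station y = +225 mm, 37 mm above the bench), mid-lane, at the open end away from the bay. Twelve free steel rollers, 22 mm across, axles along x, 30 mm apart, run from here to y = -105 mm, all tops 37 mm up.
- stop (a point): Point at roller-top height midway between the faces of the two stop posts (station y = -130 mm; posts 50 mm apart, tops 70 mm up). The crate is home when its -y wall meets the post faces.
- push_face (a point): Centre of the outside of the crate's plain +y end wall (60 mm from the crate's origin, 22 mm above its underside): the end to push towards the bay. The crate rolls with about 1 N and stops by itself when pushed slowly (under 0.1 m/s).

How it is judged:
On the way, in this order (a step that is already met when the one before it is completed fails the run):
1. the crate is home against the stop posts (within 4.5 mm) (y of crate in the frame of station below -0.0655 m), for 0.2 s.
2. the screw, turned backward, has dropped into the start of its thread (value of joint sink above 0.0055 m and value of joint crank below 0.9 rad), for 0.1 s.
At the end, for the whole second after the job is handed in: The crate is home within 4.5 mm and level; the screw is one turn into its thread, give or take about a quarter turn (sunk 13.8 to 18.2 mm, crank reading 4.3 to 8.3), and the fingers still hold the crank's handle (more than 2 N of contact) (y of crate in the frame of station below -0.0655 m and angle between crate's own z axis and vertical below 0.1 rad and value of joint sink between 0.0138 and 0.0182 m and value of joint crank between 4.3 and 8.3 rad and contact force between the fingers and grip above 2 N); the arm keeps its last pose, push and grip.
It fails at once if the crate is tipped by more than 20 degrees (angle between crate's own z axis and vertical above 0.35 rad).
It fails at once if a bystander is moved by more than 30 mm (distance of any of reagent, amber_jar, vial_block, dishes, marker, beaker from where it was at the start of the episode above 0.03 m).
It also fails if it takes over 72 s, if anything falls off the work surface, if the arm or the gripper's body presses on something with over 40 N, if the wrist force passes 120 N, or if a joint passes its speed limit or range.

### The arm

A 7-joint arm with a two-finger parallel gripper is mounted at the origin on the work surface. World frame = base frame: x ahead of the robot, y to its left, z up, the work surface at z = 0. Lengths are in m, angles in rad, forces in N, time in s.
With the tool pointing down it reaches from about 0.425 to 0.875 m from the base axis. Payload 4.7 kg.
Tool frame: the origin (TCP) lies midway between the tips of the shut fingers; the grasp point (between the pads) lies 19 mm behind it; z points along the fingers, y is the line along which they close (so a half turn about z gives the same grasp; the last joint's range is limited). The gripper opens to 87 mm and grips with 3 to 60 N. Pads are 19 mm wide; open, the fingers measure 117 mm over their backs; the gripper's body (75 mm by 190 mm) begins 51 mm behind the grasp point.
Start: joints at [-1.313, 0.321, -0.07, 1.45, 0.023, 1.371, -0.057], TCP at [0.157, 0.631, 0.2] pointing down, gripper open.
Joint ranges: [-2.86, 2.86], [-0.3, 2.09], [-1.38, 1.24], [0.06, 2.45], [-1.56, 4.7], [0.09, 2.05], [-2.69, 2.69]. Speed limits (rad/s): [2.57, 2.57, 3.14, 3.14, 3.14, 3.14, 3.14].

### API

Orientations are given as a rotation vector (axis times angle).
In Python, from bench import ctrl, get_image, calibration gives the robot as it stands.
- The arm moves only by the tool apply_moves, never from a script. Its arguments are lists of equal length, an entry for each row: "dp": the shift along the tool's x, y, z in m, a list of three; "twist": the turn, a rotation vector about the tool's x, y, z in rad, a list of three; "fingers": the closure, from 0 (fully open) to 1 (shut). In form: {"dp": [[dx, dy, dz], ...], "twist": [[ax, ay, az], ...], "fingers": [fingers, ...]}. A call has 1 to 10 rows; each row shifts and turns the commanded pose from where the row before left it, along the tool's axes as they then stand; what a row does not reach is not made up. A row lasts 1/10 s, in which the tool goes at most 50 mm and 8.59 degrees, less where a joint would pass 70% of its speed; a pose out of reach is approached as far as the arm can. A call is refused whole if a number of a shift passes 0.05 or a number of a turn 0.15, either way. A call with a gripper value outside its range is refused whole. The fingers move at their own pace and stop on an object; "newtons" is the grip in N (left out, the last holds). Time passes only in rows, so rows that do not move let the fingers close. It gives the time, the measured TCP pose, the force, the opening and the grip force at its end, in the units of the state.
- ctrl.get_state(): the state, without advancing time (a new reading comes with each control period).
- get_image(name): name is "scene" or "top"; returns the picture (480x640x3 uint8, red, green, blue); there is no depth.
- calibration(name): a dict with "fx", "fy", "cx", "cy" (pixels), "k1" (the pictures are not rectified: a ray, as slopes to the right and down, at radius r is drawn at 1 + k1 r^2 times it, then the intrinsics apply), "eye" and "attitude" of the camera in the world. Camera axes: x right, y up, looking along -z (the intrinsics and any distortion apply to the point x, -y, -z); pixel columns grow to the right and rows downward; lengths in m; the calibration is good to about 2 mm. A picture is of the moment at which its call begins. calibration takes no time and is no camera call.
- ctrl.close_job(): hands the job in; it is judged then, once.
The state is a dict: "time": time; "joint_positions": joint angles; "qd": joint speeds; "joint_torque": joint torques, N m; "position": TCP position; "tool_rot": TCP orientation; "ft_force": force on the tool from outside, world axes, zero at the start; "torque": the same for the moment, N m; "grip_width": opening from 0.0 (shut) to 1.0 (fully open); "grip_force": force on a finger pad.
Only numpy, scipy, OpenCV 4.12 (cv2) and the standard library are available. Lean on these libraries where they do the work, as an engineer would, in place of code of your own. Each camera call takes 0.05 s, during which the arm holds its last target. There are 200 camera calls.

## Working session

There is one attempt and no reset: what is moved stays moved. The work goes in short steps, Python scripts to look and compute and a tool call to move; the robot and the scene stay as the last step left them, time stands still between calls to the robot, and variables do not carry over. Pictures are saved under pics/ and viewed, at most 10 in all, crops included, and the job is handed in when it is done.

Besides the shell and the picture viewer there is one more tool, called as name(argument=value, ...) on one line, values as JSON. apply_moves: Moves the arm, as the interface text tells. Its arguments: {"type":"object","properties":{"dp":{"type":"array"},"twist":{"type":"array"},"fingers":{"type":"array"},"newtons":{"type":"number"}},"required":["dp","twist","fingers"]}

```bash
mkdir -p pics; ls
python3 - <<'E'
from bench import ctrl,get_image,calibration
import cv2
for n in("scene","top"):
    im=get_image(n);cv2.imwrite(f"pics/{n}0.png",im[:,:,::-1]);print(n,calibration(n))
print(ctrl.get_state())
E
```

```text
pics
scene {'fx': 542.9105753153136, 'fy': 542.9105753153136, 'cx': 312.50532122879787, 'cy': 237.06006374459955, 'k1': 0.04162625124571024, 'eye': array([1.20683571, 0.26113492, 0.92131224]), 'attitude': array([0.47879992, 0.69799101, 1.81990355])}
top {'fx': 555.1634321901151, 'fy': 555.1634321901151, 'cx': 315.6835499881749, 'cy': 237.73954430979126, 'k1': -0.14033815311588127, 'eye': array([0.4741359 , 0.00630039, 1.07209976]), 'attitude': array([ 0.05801934, -0.03415942, -1.55161714])}
{'time': 0.1, 'joint_positions': array([-1.31287326,  0.3217454 , -0.07011185,  1.45156174,  0.02260706,
        1.3708258 , -0.05684814]), 'qd': array([ 0.00061995, -0.00057861,  0.00034689, -0.00328941,  0.00020991,
       -0.00074791, -0.00041315]), 'joint_torque': array([ 1.48802574e-04, -4.92573309e+01, -4.05510301e-01, -3.13397384e+01,
       -6.40103314e-02,  3.95294360e-02,  8.01801548e-05]), 'position': array([0.15682266, 0.63023287, 0.19946902]), 'tool_rot': array([-3.81866738e-01, -3.11817595e+00,  2.74686715e-03]), 'ft_force': array([ 0.20803751, -0.16313926, -0.42217143]), 'torque': array([ 0.03967249, -0.01421747, -0.00806726]), 'grip_force': 0.0, 'grip_width': 0.9980094503727232}
```

View pics/top0.png

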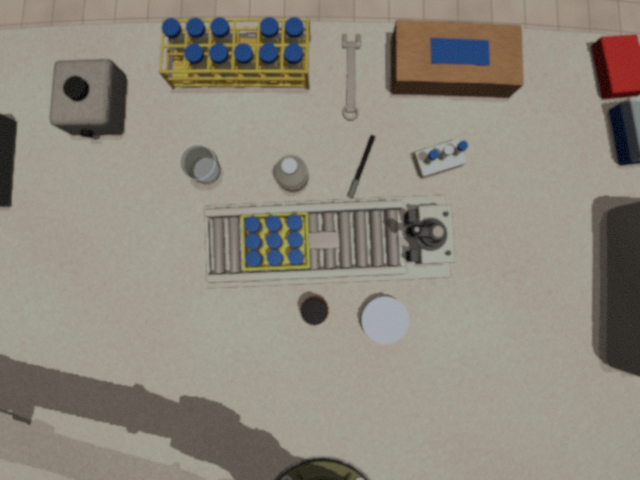

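View pics/scene0.png

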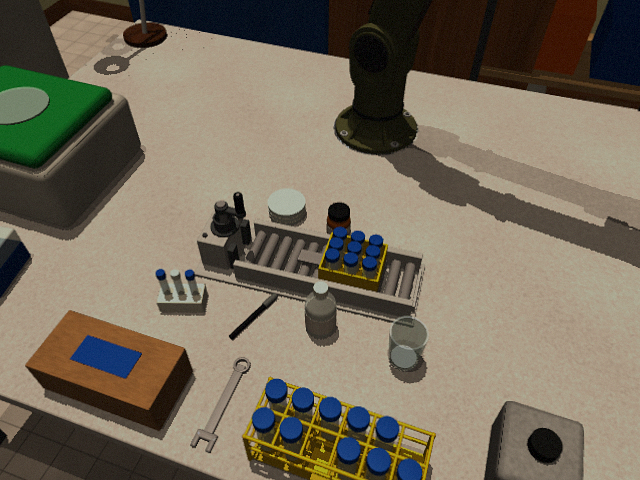

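The top view shows the lane running along image x, with the crate at about (275,241), the bay and screw on the right at about (432,233), and the handle near (413,230). In the scene view the handle stands at about (239,203). I'll zoom in on both to get accurate pixels.

```bash
cat > h.py <<'E'
import numpy as np,cv2
from scipy.spatial.transform import Rotation as R
from bench import ctrl,get_image,calibration
def ray(n,px):
    c=calibration(n);K=np.array([[c['fx'],0,c['cx']],[0,c['fy'],c['cy']],[0,0,1]])
    u=cv2.undistortPoints(np.array([[px]],float),K,np.array([c['k1'],0,0,0,0.]))[0,0]
    d=R.from_rotvec(c['attitude']).apply([u[0],-u[1],-1]);return np.array(c['eye']),d
def plane(n,px,z):
    e,d=ray(n,px);return e+d*(z-e[2])/d[2]
def proj(n,P):
    c=calibration(n);p=R.from_rotvec(c['attitude']).inv().apply(np.array(P)-c['eye'])
    s=np.array([p[0],-p[1]])/-p[2];s=s*(1+c['k1']*(s@s));return np.array([c['cx']+c['fx']*s[0],c['cy']+c['fy']*s[1]])
def tri(a,b):
    (e,d),(f,g)=ray("top",a),ray("scene",b)
    t=np.linalg.lstsq(np.c_[d,-g],f-e,rcond=None)[0];P,Q=e+t[0]*d,f+t[1]*g
    return (P+Q)/2,np.linalg.norm(P-Q)
E
python3 - <<'E'
import cv2
a=cv2.imread('pics/top0.png')[190:295,195:465];b=cv2.imread('pics/scene0.png')[180:330,190:440]
A=cv2.resize(a,None,fx=2.9,fy=2.9,interpolation=cv2.INTER_CUBIC);B=cv2.resize(b[:100,:],None,fx=2.9,fy=2.9,interpolation=cv2.INTER_CUBIC)
import numpy as np
B=np.pad(B,((0,0),(0,A.shape[1]-B.shape[1]),(0,0)));o=np.vstack([A,B]);print(A.shape,o.shape);cv2.imwrite('pics/crop0.png',np.clip(o*1.5,0,255).astype('uint8'))
E
```

```text
(304, 783, 3) (594, 783, 3)
```

View pics/crop0.png

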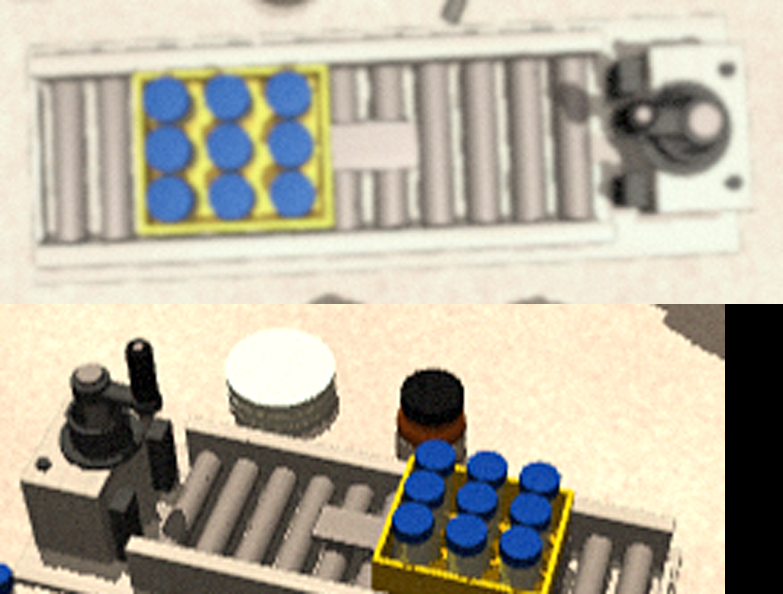

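Run:
```python
from h import *
np.set_printoptions(precision=4,suppress=True)
T=lambda x,y:(195+x/2.9,190+y/2.9); S=lambda x,y:(190+x/2.9,180+(y-304)/2.9)
print('handle',tri(T(643,115),S(139,345)),'hub',tri(T(703,120),S(92,373)))
C=[plane('top',T(*p),.082) for p in[(135,75),(328,66),(332,228),(140,236)]]
print('crate',np.array(C)[:,:2],np.mean(C,0)); print([np.linalg.norm(C[i]-C[i-1]) for i in range(4)])
d=C[0]-C[1]+C[3]-C[2];print('yaw',np.arctan2(-d[0],d[1]))
for p in[(30,78),(600,54),(42,242),(612,222),(37,265),(30,50)]:print(p,plane('top',T(*p),.055)[:2])
a=cv2.imread('pics/top0.png')
```

```text
handle (array([ 0.5417, -0.1405,  0.191 ]), np.float64(0.00040964109946304054)) hub (array([ 0.5423, -0.1813,  0.1517]), np.float64(0.0014517852370813428))
crate [[0.5693 0.1561]
 [0.5769 0.0364]
 [0.477  0.0319]
 [0.4697 0.1503]] [0.5232 0.0937 0.082 ]
[np.float64(0.09979817078459781), np.float64(0.11993514858112996), np.float64(0.10001405779395763), np.float64(0.11860746342721964)]
yaw 0.06259440426933206
(30, 78) [0.5689 0.2279]
(600, 54) [ 0.5906 -0.1356]
(42, 242) [0.4644 0.217 ]
(612, 222) [ 0.484  -0.1442]
(37, 265) [0.4497 0.2198]
(30, 50) [0.5869 0.2285]
```

apply_moves(dp=[[0, 0, 0], [0, 0, 0], [-0.028, -0.036, 0], [-0.028, -0.036, 0], [-0.028, -0.036, 0], [-0.028, -0.036, 0], [-0.028, -0.036, 0], [-0.028, -0.036, 0], [-0.028, -0.036, 0], [-0.028, -0.036, 0]], twist=[[0, 0, -0.15], [0, 0, -0.15], [0, 0, 0], [0, 0, 0], [0, 0, 0], [0, 0, 0], [0, 0, 0], [0, 0, 0], [0, 0, 0], [0, 0, 0]], fingers=[1, 1, 1, 1, 1, 1, 1, 1, 1, 1], newtons=10)

```text
time: 1.1
position: [0.3975, 0.3541, 0.2002]
tool_rot: [0.088, -3.14, 0.0]
ft_force: [0.7, -1.0, -0.1]
grip_width: 0.172
grip_force: 0.0
```

apply_moves(dp=[[-0.022, -0.031, 0], [-0.022, -0.031, 0], [-0.022, -0.031, 0], [-0.022, -0.031, 0], [-0.022, -0.031, 0], [0, 0, 0], [0, 0, 0.03], [0, 0, 0.04], [0, 0, 0.03], [0, 0, 0]], twist=[[0, 0, 0], [0, 0, 0], [0, 0, 0], [0, 0, 0], [0, 0, 0], [0, 0, 0], [0, 0, 0], [0, 0, 0], [0, 0, 0], [0, 0, 0]], fingers=[1, 1, 1, 1, 1, 1, 1, 1, 1, 1])

```text
time: 2.1
position: [0.5112, 0.2062, 0.0957]
tool_rot: [0.089, -3.132, 0.006]
ft_force: [-0.3, 0.2, -0.5]
grip_width: 0.009
grip_force: 0.0
```

Run:
```python
from h import *
im=get_image('scene')[:,:,::-1];cv2.imwrite('pics/s1.png',cv2.resize(np.clip(im[150:350,190:450]*1.4,0,255).astype('uint8'),None,fx=3,fy=3,interpolation=2))
```

```text
(no output)
```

View pics/s1.png

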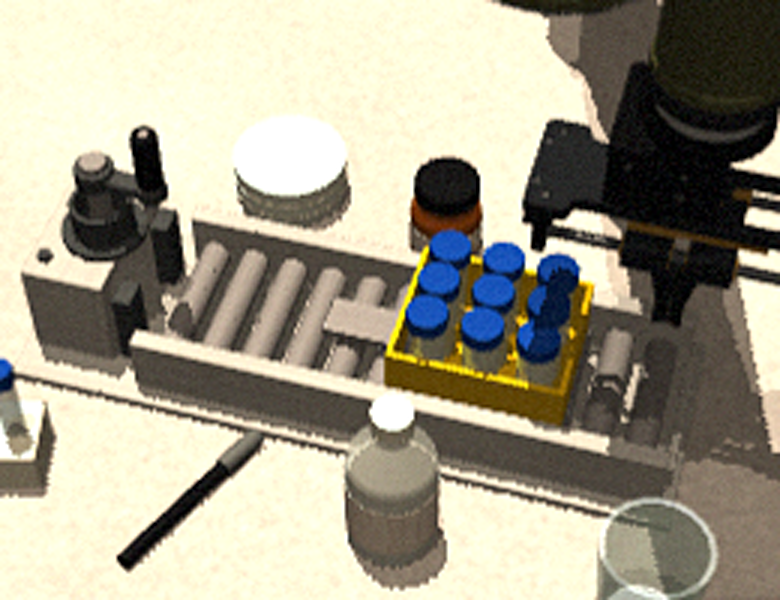

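The gripper is shut behind the crate's +y wall, over the last rollers at about (665,320) in the crop. I'll lower it and push slowly.

apply_moves(dp=[[-0.005, 0, 0.014], [0, 0, 0.014], [0, 0, 0], [0, -0.008, 0], [0, -0.008, 0], [0, -0.008, 0], [0, -0.008, 0], [0, -0.008, 0], [0, -0.008, 0], [0, -0.008, 0]], twist=[[0, 0, 0], [0, 0, 0], [0, 0, 0], [0, 0, 0], [0, 0, 0], [0, 0, 0], [0, 0, 0], [0, 0, 0], [0, 0, 0], [0, 0, 0]], fingers=[1, 1, 1, 1, 1, 1, 1, 1, 1, 1])

```text
time: 3.15
position: [0.5235, 0.1513, 0.0726]
tool_rot: [-0.088, 3.14, 0.001]
ft_force: [0.2, 2.4, 0.1]
grip_width: 0.008
grip_force: 0.6
```

apply_moves(dp=[[0, -0.008, 0], [0, -0.008, 0], [0, -0.008, 0], [0, -0.008, 0], [0, -0.008, 0], [0, -0.008, 0], [0, -0.008, 0], [0, -0.008, 0], [0, -0.008, 0], [0, -0.008, 0]], twist=[[0, 0, 0], [0, 0, 0], [0, 0, 0], [0, 0, 0], [0, 0, 0], [0, 0, 0], [0, 0, 0], [0, 0, 0], [0, 0, 0], [0, 0, 0]], fingers=[1, 1, 1, 1, 1, 1, 1, 1, 1, 1])

```text
time: 4.15
position: [0.5281, 0.0712, 0.0725]
tool_rot: [-0.088, 3.14, 0.0]
ft_force: [2.2, 1.8, 0.3]
grip_width: 0.003
grip_force: 0.9
```

apply_moves(dp=[[0, -0.008, 0], [0, -0.008, 0], [0, -0.008, 0], [0, -0.008, 0], [0, -0.008, 0], [0, -0.008, 0], [0, -0.008, 0], [0, -0.006, 0], [0, -0.004, 0], [0, 0, 0]], twist=[[0, 0, 0], [0, 0, 0], [0, 0, 0], [0, 0, 0], [0, 0, 0], [0, 0, 0], [0, 0, 0], [0, 0, 0], [0, 0, 0], [0, 0, 0]], fingers=[1, 1, 1, 1, 1, 1, 1, 1, 1, 1])

```text
time: 5.15
position: [0.5311, 0.0045, 0.0722]
tool_rot: [0.086, -3.139, 0.001]
ft_force: [-0.1, -0.7, 0.3]
grip_width: 0.007
grip_force: 0.0
```

apply_moves(dp=[[0, -0.004, 0], [0, -0.004, 0], [0, -0.004, 0], [0, 0, 0]], twist=[[0, 0, 0], [0, 0, 0], [0, 0, 0], [0, 0, 0]], fingers=[1, 1, 1, 1])

```text
time: 5.55
position: [0.5322, -0.0072, 0.0724]
tool_rot: [0.087, -3.14, 0.001]
ft_force: [-0.6, 0.1, -0.1]
grip_width: 0.005
grip_force: 0.0
```

apply_moves(dp=[[0, -0.003, 0], [0, -0.003, 0], [0, -0.003, 0], [0, 0, 0]], twist=[[0, 0, 0], [0, 0, 0], [0, 0, 0], [0, 0, 0]], fingers=[1, 1, 1, 1])

```text
time: 5.95
position: [0.5329, -0.016, 0.0725]
tool_rot: [-0.087, 3.14, -0.001]
ft_force: [0.1, 0.3, 0.8]
grip_width: 0.007
grip_force: 0.0
```

Run:
```python
from h import *
print(ctrl.get_state()['ft_force'])
im=get_image('scene')[:,:,::-1];cv2.imwrite('pics/s2.png',cv2.resize(np.clip(im[150:350,190:450]*1.4,0,255).astype('uint8'),None,fx=3,fy=3,interpolation=2))
```

```text
[0.05431652 0.29831034 0.76802479]
```

View pics/s2.png

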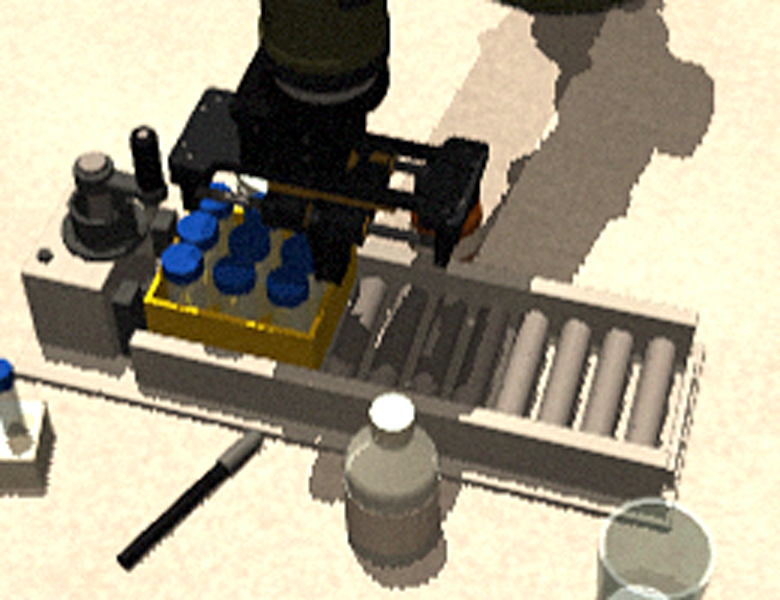

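The crate's -y wall is nearly at the posts, at about (140,310) in the crop. The gripper body still clears the handle by about 20 mm, so I'll press on in small steps.

apply_moves(dp=[[0, -0.003, 0], [0, -0.003, 0], [0, 0, 0]], twist=[[0, 0, 0], [0, 0, 0], [0, 0, 0]], fingers=[1, 1, 1])

```text
time: 6.3
position: [0.5333, -0.0218, 0.0726]
tool_rot: [-0.087, 3.14, -0.001]
ft_force: [0.7, -0.1, -0.3]
grip_width: 0.006
grip_force: 0.1
```

Run:
```python
from h import *
for p in[(148,300),(323,337)]:print(plane('scene',(190+p[0]/3,150+p[1]/3),.082))
im=get_image('scene')[:,:,::-1];c=im[215:285,225:325];cv2.imwrite('pics/s3.png',cv2.resize(np.clip(c*1.6,0,255).astype('uint8'),None,fx=7,fy=7,interpolation=2))
th=.058;o=np.array([.5405,-.1805]);Rm=np.array([[np.cos(th),-np.sin(th)],[np.sin(th),np.cos(th)]])
for q in[(50,95),(50,-25)]:
  w=o+Rm@np.array(q)/1e3;print('home corner',w,(proj('scene',[*w,.082])-[225,215])*7)
```

```text
[ 0.58974536 -0.12773997  0.082     ]
[ 0.58005673 -0.00476902  0.082     ]
home corner [ 0.58490901 -0.08276137] [249.64399532 272.91309514]
home corner [ 0.59186511 -0.20255959] [-134.64087988  185.01257456]
```

View pics/s3.png

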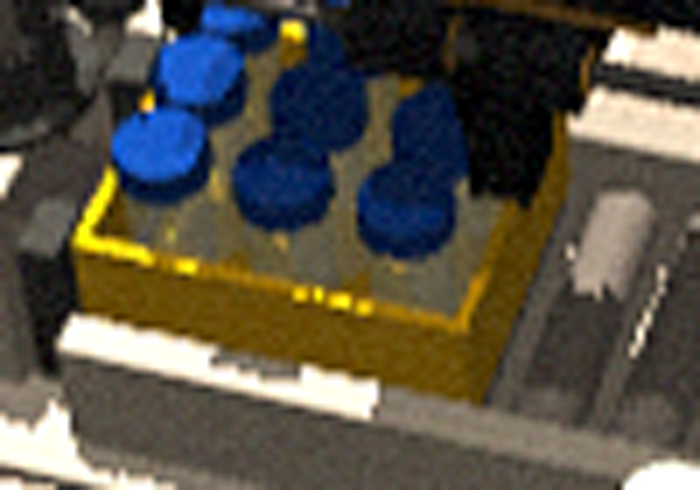

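The -y rim corner is at about (75,240) in the crop, so the crate still has about 8 mm to go. The shut gripper's body would come close to the handle. I'll back off, open the fingers and push with the outer finger's back, which keeps the body 40 mm further away.

apply_moves(dp=[[0, 0.03, 0], [0, 0.03, 0], [0, 0, 0], [0, 0, 0], [0, 0, 0], [0, 0, 0], [0, 0, 0], [0, 0, 0], [0, 0, 0], [0, 0, 0]], twist=[[0, 0, 0], [0, 0, 0], [0, 0, 0], [0, 0, 0], [0, 0, 0], [0, 0, 0], [0, 0, 0], [0, 0, 0], [0, 0, 0], [0, 0, 0]], fingers=[1, 1, 0, 0, 0, 0, 0, 0, 0, 0], newtons=30)

```text
time: 7.35
position: [0.5298, 0.0387, 0.0725]
tool_rot: [-0.088, 3.14, 0.0]
ft_force: [0.4, -0.2, 0.3]
grip_width: 0.649
grip_force: 0.0
```

apply_moves(dp=[[0, -0.005, 0], [0, -0.005, 0], [0, -0.005, 0], [0, -0.004, 0], [0, -0.004, 0], [0, -0.004, 0], [0, 0, 0]], twist=[[0, 0, 0], [0, 0, 0], [0, 0, 0], [0, 0, 0], [0, 0, 0], [0, 0, 0], [0, 0, 0]], fingers=[0, 0, 0, 0, 0, 0, 0])

```text
time: 8.05
position: [0.5311, 0.0138, 0.0726]
tool_rot: [0.089, -3.14, -0.005]
ft_force: [-1.6, 4.6, 1.4]
grip_width: 0.996
grip_force: 2.4
```

apply_moves(dp=[[0, -0.003, 0], [0, 0, 0], [0, 0, 0]], twist=[[0, 0, 0], [0, 0, 0], [0, 0, 0]], fingers=[0, 0, 0])

```text
time: 8.35
position: [0.5309, 0.0136, 0.0727]
tool_rot: [0.092, -3.139, -0.009]
ft_force: [-1.9, 9.7, 3.2]
grip_width: 0.998
grip_force: 4.7
```

Run:
```python
from h import *
im=get_image('scene')[:,:,::-1];c=im[215:285,225:325];cv2.imwrite('pics/s4.png',cv2.resize(np.clip(c*1.6,0,255).astype('uint8'),None,fx=7,fy=7,interpolation=2))
print(ctrl.get_state()['ft_force'],ctrl.get_state()['position'])
print(plane('scene',(225+75/7,215+242/7),.082))
th=.058;o=np.array([.5405,-.1805]);Rm=np.array([[np.cos(th),-np.sin(th)],[np.sin(th),np.cos(th)]])
for q in[(50,155),(50,35)]:
  w=o+Rm@np.array(q)/1e3;print('home corner',w,(proj('scene',[*w,.082])-[225,215])*7)
```

```text
[-1.51142761  8.93304145  3.05718585] [0.53091373 0.01364942 0.0727025 ]
[ 0.59117074 -0.13514296  0.082     ]
home corner [ 0.58143096 -0.02286226] [447.63097699 318.27030136]
home corner [ 0.58838706 -0.14266048] [ 55.63551897 228.51365147]
```

View pics/s4.png

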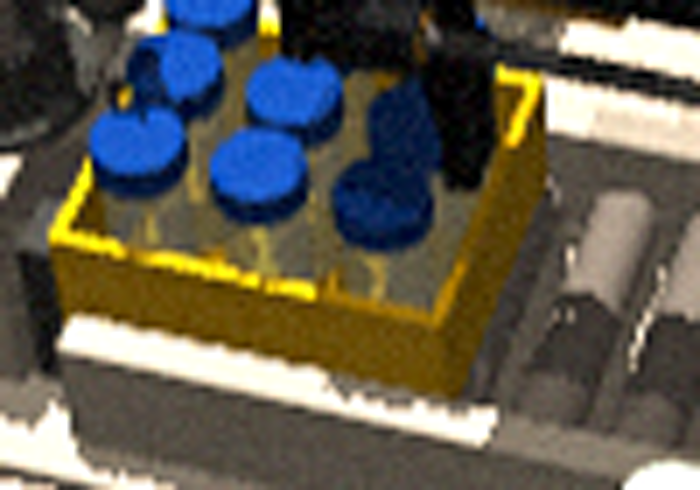

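The crate is home: its rim corners at (52,235) and (440,320) match the predicted (55,228) and (447,318), and it is pressed against the posts with about 9 N. The finger tip is inside the crate's +y wall, at about (465,180), so I'll relieve the force and lift straight out with care.

apply_moves(dp=[[0, 0.003, 0], [0, 0.003, 0], [0, 0, 0]], twist=[[0, 0, 0], [0, 0, 0], [0, 0, 0]], fingers=[0, 0, 0])

```text
time: 8.7
position: [0.5313, 0.0145, 0.0724]
tool_rot: [-0.089, 3.14, -0.001]
ft_force: [-0.1, -1.0, -0.7]
grip_width: 1.002
grip_force: 0.0
```

apply_moves(dp=[[0, 0, -0.004], [0, 0, -0.004], [0, 0, -0.004], [0, 0, 0]], twist=[[0, 0, 0], [0, 0, 0], [0, 0, 0], [0, 0, 0]], fingers=[0, 0, 0, 0])

```text
time: 9.1
position: [0.5318, 0.0146, 0.0854]
tool_rot: [-0.088, 3.139, 0.0]
ft_force: [1.4, -0.5, 0.6]
grip_width: 1.0
grip_force: 0.0
```

apply_moves(dp=[[0, 0, -0.01], [0, 0, -0.02], [0, 0, -0.03], [0, 0, -0.03], [0, 0, -0.03], [0, 0, -0.03], [0, -0.02, 0], [0, -0.03, 0], [0, -0.03, 0], [0, -0.03, 0]], twist=[[0, 0, 0], [0, 0, 0], [0, 0, 0], [0, 0, 0], [0, 0, 0], [0, 0, 0], [0, 0, 0], [0, 0, 0], [0, 0, 0], [0, 0, 0]], fingers=[0, 0, 0, 0, 0, 0, 0, 0, 0, 0])

```text
time: 10.1
position: [0.5373, -0.0961, 0.2353]
tool_rot: [-0.089, 3.139, 0.0]
ft_force: [-0.0, 0.1, -0.1]
grip_width: 0.998
grip_force: 0.0
```

apply_moves(dp=[[-0.001, -0.03, 0], [0, -0.015, 0], [0, 0, 0], [0, 0, 0]], twist=[[0, 0, 0], [0, 0, 0], [0, 0, 0], [0, 0, 0]], fingers=[0, 0, 0, 0])

```text
time: 10.5
position: [0.5408, -0.1391, 0.2347]
tool_rot: [-0.088, 3.14, 0.001]
ft_force: [-0.5, 0.8, -0.3]
grip_width: 0.998
grip_force: 0.0
```

Run:
```python
from h import *
np.set_printoptions(precision=4,suppress=True)
s=ctrl.get_state();print(s['position'],s['joint_positions'])
im=get_image('scene')[:,:,::-1];cv2.imwrite('pics/s5.png',cv2.resize(np.clip(im[150:290,190:350]*1.5,0,255).astype('uint8'),None,fx=4,fy=4,interpolation=2))
```

```text
[ 0.5408 -0.1391  0.2347] [-0.3014  0.1135  0.5533  1.6497 -0.0613  1.3957  1.8867]
```

View pics/s5.png

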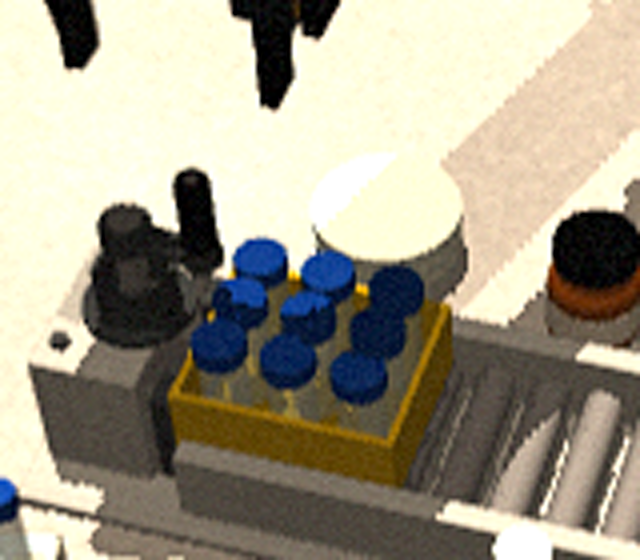

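The crate is still home and the handle stands at about (192,178) in the crop. The finger tips straddle it from above, so I'll descend and grip lightly.

apply_moves(dp=[[-0.001, -0.001, 0.02], [0, 0, 0.02], [0, 0, 0.015], [0, 0, 0.01], [0, 0, 0.009], [0, 0, 0], [0, 0, 0], [0, 0, 0], [0, 0, 0], [0, 0, 0]], twist=[[0, 0, 0], [0, 0, 0], [0, 0, 0], [0, 0, 0], [0, 0, 0], [0, 0, 0], [0, 0, 0], [0, 0, 0], [0, 0, 0], [0, 0, 0]], fingers=[0, 0, 0, 0, 0, 0, 0.8, 0.8, 0.8, 0.8], newtons=4)

```text
time: 11.55
position: [0.5422, -0.1409, 0.1609]
tool_rot: [-0.088, 3.139, 0.0]
ft_force: [-0.0, 1.2, 0.1]
grip_width: 0.721
grip_force: 0.0
```

apply_moves(dp=[[0, 0, 0], [0, 0, 0], [0, 0, 0], [0, 0, 0], [0, 0, 0], [0, 0, 0], [0, 0, 0], [0, 0, 0]], twist=[[0, 0, 0], [0, 0, 0], [0, 0, 0], [0, 0, 0], [0, 0, 0], [0, 0, 0], [0, 0, 0], [0, 0, 0]], fingers=[1, 1, 1, 1, 1, 1, 1, 1])

```text
time: 12.35
position: [0.5419, -0.1404, 0.1604]
tool_rot: [0.089, -3.14, -0.001]
ft_force: [0.4, 1.6, 0.1]
grip_width: 0.203
grip_force: 4.0
```

Run:
```python
import numpy as np
c=np.arange(1.6,-1.01,-.15);p=42*np.c_[np.cos(c),np.sin(c)]
for a,d in zip(c[1:],np.diff(p,axis=0)):print("%.2f"%a,np.round(d,1).tolist())
```

```text
1.45 [6.3, -0.3]
1.30 [6.2, -1.2]
1.15 [5.9, -2.1]
1.00 [5.5, -3.0]
0.85 [5.0, -3.8]
0.70 [4.4, -4.5]
0.55 [3.7, -5.1]
0.40 [2.9, -5.6]
0.25 [2.0, -6.0]
0.10 [1.1, -6.2]
-0.05 [0.2, -6.3]
-0.20 [-0.8, -6.2]
-0.35 [-1.7, -6.1]
-0.50 [-2.6, -5.7]
-0.65 [-3.4, -5.3]
-0.80 [-4.2, -4.7]
-0.95 [-4.8, -4.0]
```

apply_moves(dp=[[0.0063, -0.0003, -0.0002], [0.0062, -0.0012, -0.0002], [0.0059, -0.0021, -0.0002], [0.0055, -0.003, -0.0002], [0.005, -0.0038, -0.0002], [0, 0, 0]], twist=[[0, 0, 0], [0, 0, 0], [0, 0, 0], [0, 0, 0], [0, 0, 0], [0, 0, 0]], fingers=[1, 1, 1, 1, 1, 1])

```text
time: 12.95
position: [0.5116, -0.1537, 0.1614]
tool_rot: [0.086, -3.138, -0.001]
ft_force: [-3.1, 2.3, 2.0]
grip_width: 0.205
grip_force: 4.0
```

apply_moves(dp=[[0.0052, -0.0036, -0.0002], [0.0037, -0.0051, -0.0002], [0.0029, -0.0056, -0.0002], [0.002, -0.006, -0.0002], [0.0011, -0.0062, -0.0002], [0, 0, 0]], twist=[[0, 0, 0], [0, 0, 0], [0, 0, 0], [0, 0, 0], [0, 0, 0], [0, 0, 0]], fingers=[1, 1, 1, 1, 1, 1])

```text
time: 13.55
position: [0.4999, -0.182, 0.1623]
tool_rot: [0.085, -3.14, 0.002]
ft_force: [0.5, -0.4, -4.2]
grip_width: 0.206
grip_force: 4.0
```

apply_moves(dp=[[0.0002, -0.0063, -0.0001], [-0.0008, -0.0062, -0.0001], [0, 0, 0]], twist=[[0, 0, 0], [0, 0, 0], [0, 0, 0]], fingers=[1, 1, 1])

```text
time: 13.85
position: [0.5016, -0.1938, 0.1626]
tool_rot: [0.086, -3.14, 0.001]
ft_force: [-0.1, -0.5, -4.8]
grip_width: 0.205
grip_force: 4.0
```

The wrist carries about 4.5 N downward, so the grip is holding the screw up. I'll loosen the fingers slightly to let it drop and see how far it falls.

Run:
```python
from h import *
cv2.imwrite('pics/b_s.png',get_image('scene')[:,:,::-1]);cv2.imwrite('pics/b_t.png',get_image('top')[:,:,::-1])
```

apply_moves(dp=[[0, 0, 0], [0, 0, 0], [0, 0, 0], [0, 0, 0]], twist=[[0, 0, 0], [0, 0, 0], [0, 0, 0], [0, 0, 0]], fingers=[0.7, 0.7, 0.7, 0.7])

```text
time: 14.35
position: [0.5019, -0.1925, 0.1631]
tool_rot: [-0.089, 3.139, -0.0]
ft_force: [0.4, 0.5, 0.5]
grip_width: 0.293
grip_force: 0.0
```

Run:
```python
from h import *
a=cv2.imread('pics/b_s.png');b=get_image('scene')[:,:,::-1];cv2.imwrite('pics/a_s.png',b)
o=np.hstack([x[150:270,185:285] for x in(a,b)]);cv2.imwrite('pics/ab.png',cv2.resize(np.clip(o*2.2,0,255).astype('uint8'),None,fx=4,fy=4,interpolation=2))
```

```text
(no output)
```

View pics/ab.png

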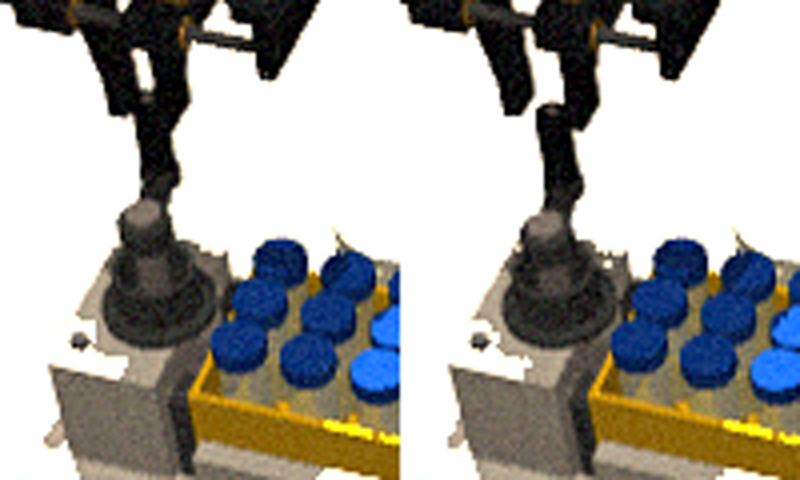

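Run:
```python
from h import *
f=lambda n:cv2.imread(n,0).astype(np.float32)
z0,a,b=[f('pics/'+n)[195:232,205:240] for n in('scene0.png','b_s.png','a_s.png')]
T=f('pics/b_s.png')[199:212,213:229]
for n in('b_s','a_s'):
  I=f(f'pics/{n}.png')[185:230,200:245];I=cv2.resize(I,None,fx=8,fy=8,interpolation=2);t=cv2.resize(T,None,fx=8,fy=8,interpolation=2)
  r=cv2.matchTemplate(I,t,cv2.TM_CCOEFF_NORMED);_,m,_,l=cv2.minMaxLoc(r);print(n,m,np.array(l)/8)
for z in(.157,.149):print(z,proj('scene',[.5415,-.182,z]))
for z in(.194,.192,.190,.186,.182):print(z,proj('scene',[.5017,-.193,z]))
```

```text
b_s 0.9977554082870483 [13. 14.]
a_s 0.93930584192276 [13.5  16.75]
0.157 [220.87316651 201.50975088]
0.149 [221.40696562 204.34728719]
0.194 [222.30795067 173.81605122]
0.192 [222.44057885 174.56744784]
0.19 [222.57282488 175.31675184]
0.186 [222.83617729 176.80911826]
0.182 [223.09802143 178.29322256]
```

The hub top fell by 2.75 px, which is about 7.8 mm, so the screw has dropped into the thread's start. I'll lower the gripper 8 mm and regrip, then go forward.

apply_moves(dp=[[0, 0, 0.004], [0, 0, 0.004], [0, 0, 0], [0, 0, 0], [0, 0, 0], [0, 0, 0]], twist=[[0, 0, 0], [0, 0, 0], [0, 0, 0], [0, 0, 0], [0, 0, 0], [0, 0, 0]], fingers=[0.7, 0.7, 1, 1, 1, 1], newtons=8)

```text
time: 15.0
position: [0.5013, -0.1925, 0.1544]
tool_rot: [0.088, -3.14, -0.0]
ft_force: [-0.6, -0.3, -1.7]
grip_width: 0.199
grip_force: 8.0
```

Run:
```python
import numpy as np
c=-.2+np.arange(43)*2*np.pi/42;p=.042*np.c_[np.cos(c),np.sin(c)]
d=np.round(np.diff(np.round(p,4),axis=0),4)
for i in range(0,42,6):print("%.2f"%c[i],[[*map(float,r),.0002] for r in d[i:i+6]])
```

```text
-0.20 [[0.0007, 0.0062, 0.0002], [-0.0001, 0.0063, 0.0002], [-0.0011, 0.0061, 0.0002], [-0.002, 0.006, 0.0002], [-0.0029, 0.0056, 0.0002], [-0.0036, 0.0051, 0.0002]]
0.70 [[-0.0044, 0.0045, 0.0002], [-0.005, 0.0038, 0.0002], [-0.0055, 0.003, 0.0002], [-0.0059, 0.0021, 0.0002], [-0.0062, 0.0013, 0.0002], [-0.0062, 0.0003, 0.0002]]
1.60 [[-0.0063, -0.0006, 0.0002], [-0.0061, -0.0016, 0.0002], [-0.0057, -0.0024, 0.0002], [-0.0054, -0.0033, 0.0002], [-0.0048, -0.004, 0.0002], [-0.0042, -0.0047, 0.0002]]
2.49 [[-0.0034, -0.0053, 0.0002], [-0.0026, -0.0057, 0.0002], [-0.0017, -0.0061, 0.0002], [-0.0007, -0.0062, 0.0002], [0.0001, -0.0063, 0.0002], [0.0011, -0.0061, 0.0002]]
3.39 [[0.002, -0.006, 0.0002], [0.0029, -0.0056, 0.0002], [0.0036, -0.0051, 0.0002], [0.0044, -0.0045, 0.0002], [0.005, -0.0038, 0.0002], [0.0055, -0.003, 0.0002]]
4.29 [[0.0059, -0.0021, 0.0002], [0.0062, -0.0013, 0.0002], [0.0062, -0.0003, 0.0002], [0.0063, 0.0006, 0.0002], [0.0061, 0.0016, 0.0002], [0.0057, 0.0024, 0.0002]]
5.19 [[0.0054, 0.0033, 0.0002], [0.0048, 0.004, 0.0002], [0.0042, 0.0047, 0.0002], [0.0034, 0.0053, 0.0002], [0.0026, 0.0057, 0.0002], [0.0017, 0.0061, 0.0002]]
```

apply_moves(dp=[[0.0007, 0.0062, 0.0002], [-0.0001, 0.0063, 0.0002], [-0.0011, 0.0061, 0.0002], [-0.002, 0.006, 0.0002], [-0.0029, 0.0056, 0.0002], [-0.0036, 0.0051, 0.0002], [0, 0, 0]], twist=[[0, 0, 0], [0, 0, 0], [0, 0, 0], [0, 0, 0], [0, 0, 0], [0, 0, 0], [0, 0, 0]], fingers=[1, 1, 1, 1, 1, 1, 1])

```text
time: 15.7
position: [0.5097, -0.1554, 0.1535]
tool_rot: [-0.091, 3.139, 0.001]
ft_force: [2.1, 0.9, -2.7]
grip_width: 0.202
grip_force: 8.0
```

apply_moves(dp=[[-0.0044, 0.0045, 0.0002], [-0.005, 0.0038, 0.0002], [-0.0055, 0.003, 0.0002], [-0.0059, 0.0021, 0.0002], [-0.0062, 0.0013, 0.0002], [-0.0062, 0.0003, 0.0002], [0, 0, 0]], twist=[[0, 0, 0], [0, 0, 0], [0, 0, 0], [0, 0, 0], [0, 0, 0], [0, 0, 0], [0, 0, 0]], fingers=[1, 1, 1, 1, 1, 1, 1])

```text
time: 16.4
position: [0.5421, -0.1401, 0.1523]
tool_rot: [-0.089, 3.139, -0.001]
ft_force: [1.0, -2.8, -1.8]
grip_width: 0.203
grip_force: 8.0
```

apply_moves(dp=[[-0.0063, -0.0013, 0.0002], [-0.0061, -0.0016, 0.0002], [-0.0057, -0.0024, 0.0002], [-0.0054, -0.0033, 0.0002], [-0.0048, -0.004, 0.0002], [-0.0042, -0.0047, 0.0002], [0, 0, 0]], twist=[[0, 0, 0], [0, 0, 0], [0, 0, 0], [0, 0, 0], [0, 0, 0], [0, 0, 0], [0, 0, 0]], fingers=[1, 1, 1, 1, 1, 1, 1])

```text
time: 17.1
position: [0.5752, -0.1565, 0.151]
tool_rot: [-0.087, 3.139, -0.002]
ft_force: [0.5, -1.5, -1.2]
grip_width: 0.203
grip_force: 8.0
```

apply_moves(dp=[[-0.0034, -0.0053, 0.0002], [-0.0026, -0.0057, 0.0002], [-0.0017, -0.0061, 0.0002], [-0.0007, -0.0062, 0.0002], [0.0001, -0.0063, 0.0002], [0.0011, -0.0061, 0.0002], [0, 0, 0]], twist=[[0, 0, 0], [0, 0, 0], [0, 0, 0], [0, 0, 0], [0, 0, 0], [0, 0, 0], [0, 0, 0]], fingers=[1, 1, 1, 1, 1, 1, 1])

```text
time: 17.8
position: [0.583, -0.1926, 0.1498]
tool_rot: [0.085, -3.14, 0.002]
ft_force: [-2.2, -0.6, -1.0]
grip_width: 0.203
grip_force: 8.0
```

Only small forces so far, so I'll continue.

apply_moves(dp=[[0.0025, -0.006, 0.0002], [0.0029, -0.0056, 0.0002], [0.0036, -0.0051, 0.0002], [0.0044, -0.0045, 0.0002], [0.005, -0.0038, 0.0002], [0.0055, -0.003, 0.0002], [0, 0, 0]], twist=[[0, 0, 0], [0, 0, 0], [0, 0, 0], [0, 0, 0], [0, 0, 0], [0, 0, 0], [0, 0, 0]], fingers=[1, 1, 1, 1, 1, 1, 1])

```text
time: 18.5
position: [0.5598, -0.2208, 0.1487]
tool_rot: [0.086, -3.139, -0.0]
ft_force: [-2.7, 2.2, -0.1]
grip_width: 0.202
grip_force: 8.0
```

apply_moves(dp=[[0.0059, -0.0021, 0.0002], [0.0062, -0.0013, 0.0002], [0.0062, -0.0003, 0.0002], [0.0063, 0.0006, 0.0002], [0.0061, 0.0016, 0.0002], [0.0057, 0.0024, 0.0002], [0, 0, 0]], twist=[[0, 0, 0], [0, 0, 0], [0, 0, 0], [0, 0, 0], [0, 0, 0], [0, 0, 0], [0, 0, 0]], fingers=[1, 1, 1, 1, 1, 1, 1])

```text
time: 19.2
position: [0.5237, -0.2205, 0.1474]
tool_rot: [0.089, -3.139, -0.002]
ft_force: [-0.5, 2.2, -0.2]
grip_width: 0.202
grip_force: 8.0
```

apply_moves(dp=[[0.0054, 0.0033, 0.0002], [0.0048, 0.004, 0.0002], [0.0042, 0.0047, 0.0002], [0.0034, 0.0053, 0.0002], [0.0026, 0.0057, 0.0002], [0.0017, 0.0061, 0.0002], [0, 0, 0], [0, 0, 0]], twist=[[0, 0, 0], [0, 0, 0], [0, 0, 0], [0, 0, 0], [0, 0, 0], [0, 0, 0], [0, 0, 0], [0, 0, 0]], fingers=[1, 1, 1, 1, 1, 1, 1, 1])

```text
time: 20.0
position: [0.5009, -0.1924, 0.1462]
tool_rot: [0.089, -3.14, -0.002]
ft_force: [2.9, 2.2, -0.8]
grip_width: 0.198
grip_force: 8.0
```

Run:
```python
from h import *
b=get_image('scene')[:,:,::-1];cv2.imwrite('pics/f_s.png',b);cv2.imwrite('pics/f_v.png',cv2.resize(np.clip(b[150:290,185:335]*2.,0,255).astype('uint8'),None,fx=4,fy=4,interpolation=2))
f=lambda n:cv2.imread(n,0).astype(np.float32)
T=f('pics/b_s.png')[199:212,213:229];t=cv2.resize(T,None,fx=8,fy=8,interpolation=2)
for n in('b_s','a_s','f_s'):
  I=f(f'pics/{n}.png')[185:230,200:245];I=cv2.resize(I,None,fx=8,fy=8,interpolation=2)
  r=cv2.matchTemplate(I,t,cv2.TM_CCOEFF_NORMED);_,m,_,l=cv2.minMaxLoc(r);print(n,m,np.array(l)/8)
```

```text
b_s 0.9977554082870483 [13. 14.]
a_s 0.93930584192276 [13.5  16.75]
f_s 0.8203445076942444 [14.125 19.   ]
```

View pics/f_v.png

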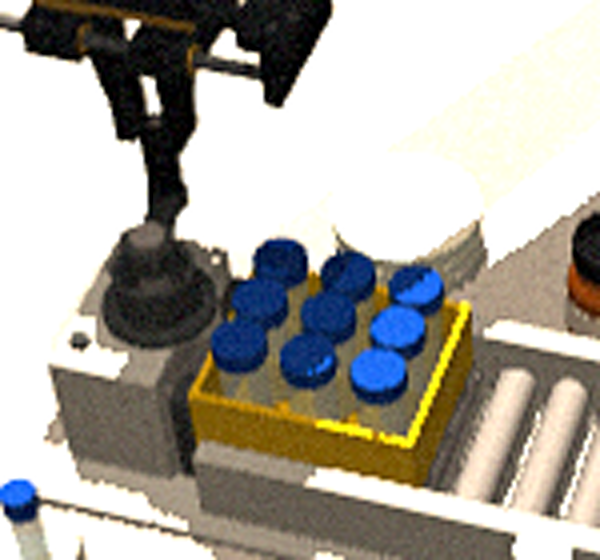

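The hub top has moved down about 5 px in all, roughly 14 mm, and the crate is still home. For margin I'll turn about 0.6 rad more, then let the screw settle and regrip.

apply_moves(dp=[[0.0007, 0.0062, 0.0004], [-0.0001, 0.0063, 0.0004], [-0.0011, 0.0061, 0.0004], [-0.002, 0.006, 0.0004], [0, 0, 0], [0, 0, 0], [0, 0, 0], [0, 0, 0], [0, 0, 0], [0, 0, 0]], twist=[[0, 0, 0], [0, 0, 0], [0, 0, 0], [0, 0, 0], [0, 0, 0], [0, 0, 0], [0, 0, 0], [0, 0, 0], [0, 0, 0], [0, 0, 0]], fingers=[1, 1, 1, 1, 1, 0.74, 0.74, 0.74, 1, 1])

```text
time: 21.05
position: [0.5017, -0.1682, 0.1442]
tool_rot: [0.088, -3.139, -0.001]
ft_force: [-1.0, -0.1, -0.7]
grip_width: 0.201
grip_force: 8.0
```

apply_moves(dp=[[0, 0, 0], [0, 0, 0], [0, 0, 0], [0, 0, 0]], twist=[[0, 0, 0], [0, 0, 0], [0, 0, 0], [0, 0, 0]], fingers=[1, 1, 1, 1])

```text
time: 21.45
position: [0.5017, -0.1685, 0.1444]
tool_rot: [0.088, -3.139, -0.001]
ft_force: [-2.2, 0.5, -1.8]
grip_width: 0.2
grip_force: 8.0
```

Run:
```python
from h import *
b=get_image('scene')[:,:,::-1];cv2.imwrite('pics/g_s.png',b)
f=lambda n:cv2.imread(n,0).astype(np.float32)
for src,(x,y) in(('b_s',(213,199)),('f_s',(214,204))):
 t=cv2.resize(f(f'pics/{src}.png')[y:y+13,x:x+16],None,fx=8,fy=8,interpolation=2)
 for n in('b_s','a_s','f_s','g_s'):
  I=cv2.resize(f(f'pics/{n}.png')[185:230,200:245],None,fx=8,fy=8,interpolation=2)
  r=cv2.matchTemplate(I,t,cv2.TM_CCOEFF_NORMED);_,m,_,l=cv2.minMaxLoc(r);print(src,n,round(m,3),np.array(l)/8)
print(ctrl.get_state()['ft_force'],ctrl.get_state()['position'])
for z in(.157,.149,.141):print(proj('scene',[.5415,-.182,z]))
```

```text
b_s b_s 0.998 [13. 14.]
b_s a_s 0.939 [13.5  16.75]
b_s f_s 0.82 [14.125 19.   ]
b_s g_s 0.734 [10.125 22.75 ]
f_s b_s 0.819 [13.    13.625]
f_s a_s 0.901 [13.375 16.75 ]
f_s f_s 0.999 [14. 19.]
f_s g_s 0.77 [12.625 20.875]
[-0.84693994  0.46591872 -1.69301027] [ 0.50175899 -0.16844099  0.14438749]
[220.87316651 201.50975088]
[221.40696562 204.34728719]
[221.93471505 207.15370387]
```

```bash
python3 -c "
from bench import ctrl
print(ctrl.close_job())"
```

```text
the job is handed in; nothing more can be done
None
```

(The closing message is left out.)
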